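# Bolt the tilting dish table level and load the dish

### The job

The spring-loaded dish table stands tilted from pouring wedge plates and is wanted level for the next pour. Press it gently down against its spring until it lies level on its rubber buffers, without ramming them, and while it is held down slide its bolt fully home into the keeper without forcing it, so that the table stays level by itself. Then set the covered petri dish flat inside the wire ring on the table, let go of everything, and leave everything else where it stands.

Things in the scene. Friction and masses are not known exactly. Their poses are not given: they have to be found in the camera images.
- stand: the fixed grey base (190 x 164 x 16 mm) of the dish table, standing on the worktop. Origin: centre of its underside. Its x axis points from the hinge to the table's free edge (away from the robot at yaw 0), z up. Hinge axis: parallel to y, through (-78, 0, 46) mm.
- hinge (a point): point on the hinge axis at mid-width, 46 mm above the worktop, turns with the table: its x axis runs along the table towards the free edge, y along the hinge axis, z out of the table's top.
- table (a joint): tilt of the aluminium dish table (154 x 130 x 6 mm, top face 3 mm above the hinge axis, free edge 152 mm from it), rad: 0.26 = sprung up to its stop (start), 0 = level. A spring lifts it: pressing on the thumb piece, it takes 6 to 11 N (depending on the grasp) to bring the table down to its buffers, and more to press it on into them.
- ring (a point): centre of the wire ring on the table's top face, 55 mm from the hinge axis: inner diameter 68 mm, 3 mm high wire 5 mm thick, with gaps about 45 mm wide at its +y and -y sides for the fingers. Level: 49 mm above the worktop.
- bolt (a joint): travel of the steel bolt (flat bar, 9 mm wide, 7 mm high, square tip) that slides parallel to the hinge axis on the table's top, near the free edge, m: 0 = drawn back, 0.022 = fully home; it moves towards the stand's -y. Rubs with about 2 N, stays where left. Its tip meets the keeper at 0.007; if the table is not low enough it stops there.
- thumb (a point): centre of the bolt's upright black thumb piece: 16 mm (x, along the table) x 12 mm (y, the way it slides) x 24 mm high (z, out of the table); it moves with bolt and table. Under it a steel collar, 22 mm across, its top 12 mm below this point. 128 mm from the hinge axis along x and 32 mm above it when level.
- keeper: steel upright beside the table at the stand's -y, with the window that takes the bolt: 0.5 mm free above the bar and 3 mm below it when the table is level. Origin coincides with the stand's. 66 mm tall, fixed to the stand; window centre at (50, -75.5, 54) mm. The bolt must go in freely: over 25 N between bolt and keeper is forcing it (about 12 N rest on it in the end).
- buffers: two domed rubber buffers (16 mm across) on posts of the base, under the table's free edge at (63, -45) and (63, 45) mm in the stand's frame. The table touches them at about 0.018 rad and must squeeze them: they give 2.3 mm for 10 N. The bolt passes once they carry about 6 N (about 15 N in all at the thumb piece), and then they hold it free of play; over 15 N (25 N at the thumb piece) is ramming. Origin coincides with the stand's.
- dish: the covered petri dish of clear plastic, 63 mm across, 15 mm high, standing on the worktop to the robot's left or right of the table. Origin: centre of its underside, z up.
- beaker: bystander: the empty glass beaker nearest the table, 74 mm across, 93 mm high. Origin: centre of its underside.
- dropper_bottle: bystander: amber dropper bottle, 34 mm across, 107 mm high. Origin: centre of its underside.
- timer: bystander: low bench timer, 62 x 66 x 19 mm. Origin: centre of its underside.

How it is judged:
By the outcome, as a careful person would: the job done as asked, in the order asked, and still so for the second after the job is handed in, with the robot touching nothing.
It also fails if it takes over 61 s, if anything falls off the work surface, if the arm or the gripper's body presses on something with over 40 N, if the wrist force passes 120 N, or if a joint passes its speed limit or range.

### The arm

A 7-joint arm with a two-finger parallel gripper is mounted at the origin on a cart in front of the work surface, level with it; the furniture and walls round the work are solid. World frame = base frame: x ahead of the robot, y to its left, z up, the work surface at z = 0. Lengths are in m, angles in rad, forces in N, time in s.
With the tool pointing down it reaches from about 0.425 to 0.925 m from the base axis. Payload 6.8 kg.
Tool frame: the origin (TCP) lies midway between the tips of the shut fingers; the grasp point (between the pads) lies 19 mm behind it; z points along the fingers, y is the line along which they close (so a half turn about z gives the same grasp; the last joint's range is limited). The gripper opens to 85 mm and grips with 20 to 120 N. Pads are 22 mm wide; open, the fingers measure 114 mm over their backs; the gripper's body (76 mm by 85 mm) begins 54 mm behind the grasp point. The pads swing forward as they close: fully open they stand 13 mm farther back than shut.
Start: joints at [-1.366, 0.477, 0.022, 1.555, -0.011, 1.109, -0.083], TCP at [0.208, 0.642, 0.231] pointing down, gripper open.
Joint ranges: [-2.96, 2.96], [-0.34, 2.1], [-1.41, 1.46], [0.24, 2.44], [-1.37, 4.51], [0.17, 1.92], [-2.96, 2.96]. Speed limits (rad/s): [2.39, 2.39, 3.14, 3.14, 3.14, 3.14, 3.14].

### API

Orientations are given as a unit quaternion [w, x, y, z].
In Python, from station import * gives the robot as it stands.
- The arm moves only by the shell command python3 -m creep 'ROWS' [FORCE]. ROWS is JSON, a list of rows, each a list of 7 numbers: the gripper command: -1 is shut, 1 is fully open, values between are in proportion, then the shift along the world's x, y, z in mm, then the turn, a rotation vector about the world's x, y, z in rad. A call has 1 to 5 rows; each row shifts and turns the commanded pose from where the row before left it; what a row does not reach is not made up. A row lasts 1/8 s, in which the tool goes at most 62.5 mm and 10.7 degrees, less where a joint would pass 70% of its speed; a pose out of reach is approached as far as the arm can. A call is refused whole if a number of a shift passes 62.5 or a number of a turn 0.188, either way. A call with a gripper value outside its range is refused whole. The fingers move at their own pace and stop on an object; FORCE is the grip in N (left out, the last holds). Time passes only in rows, so rows that do not move let the fingers close. It gives the time, the measured TCP pose, the force, the opening and the grip force at its end, in the units of the state.
- get_obs(): the state, without advancing time (a new reading comes with each control period).
- read_camera(name): name is "scene" or "top" or "wrist"; returns (picture, depth): 384x512x3 uint8, red, green, blue; 384x512 float32, m along the optical axis (not along the pixel's ray), 0 where there is no reading.
- camera_params(name): a dict with "intrinsics" (3x3 intrinsics, pixels), "cam_to_world" (4x4, takes a point from camera to world coordinates); the wrist camera has in their place "mount" (4x4, takes a point from camera to tool coordinates, whose origin is the TCP and whose axes are the flange's). Camera axes: x right, y up, looking along -z (the intrinsics and any distortion apply to the point x, -y, -z); pixel columns grow to the right and rows downward; lengths in m; the calibration is good to about 2 mm. A picture is of the moment at which its call begins: read the wrist's pose just before it. camera_params takes no time and is no camera call.
- hand_in(): hands the job in; it is judged then, once.
The state is a dict: "t": time; "q": joint angles; "joint_vel": joint speeds; "joint_torque": joint torques, N m; "eef_pos": TCP position; "tool_rot": TCP orientation; "contact_force": force on the tool from outside, world axes, zero at the start; "torque": the same for the moment, N m; "gripper_width": opening from 0.0 (shut) to 1.0 (fully open); "grasp_force": force on a finger pad.
Only numpy, scipy, OpenCV 4.12 (cv2) and the standard library are available. Lean on these libraries where they do the work, as an engineer would, in place of code of your own. Each camera call takes 0.05 s, during which the arm holds its last target. There are 200 camera calls.

## Working session

There is one attempt and no reset: what is moved stays moved. The work goes in short steps, Python scripts to look and compute and a shell command to move; the robot and the scene stay as the last step left them, time stands still between calls to the robot, and variables do not carry over. Pictures are saved under pics/ and viewed, at most 10 in all, crops included, and the job is handed in when it is done.

```bash
mkdir -p pics; ls; cat > h.py <<'E'
from station import *
import numpy as np, cv2
def cloud(name):
    o=get_obs(); im,d=read_camera(name); p=camera_params(name); K=np.array(p["intrinsics"])
    v,u=np.mgrid[:384,:512]
    P=np.stack([(u-K[0,2])/K[0,0]*d,-(v-K[1,2])/K[1,1]*d,-d],-1)
    if name!="wrist": T=np.array(p["cam_to_world"])
    else:
        from scipy.spatial.transform import Rotation as R
        q=o["tool_rot"]; T0=np.eye(4); T0[:3,:3]=R.from_quat([q[1],q[2],q[3],q[0]]).as_matrix(); T0[:3,3]=o["eef_pos"]; T=T0@np.array(p["mount"])
    W=P@T[:3,:3].T+T[:3,3]; W[d==0]=np.nan
    return im,d,W
E
python3 - <<'E'
from h import *
o=get_obs(); print(o)
for n in("scene","top"):
    im,d,W=cloud(n); p=camera_params(n); print(n,p)
    np.savez(f"{n}0.npz",im=im,d=d,W=W)
    cv2.imwrite(f"pics/{n}0.png",cv2.resize(im[:,:,::-1],(768,576)))
E
```

```text
pics
{'t': 0.0, 'q': array([-1.36609001,  0.47779162,  0.02233315,  1.55646889, -0.01151776,
        1.10929289, -0.08311945]), 'joint_vel': array([ 0.00192826, -0.00037613, -0.00062899, -0.00011333, -0.00055818,
       -0.00196862,  0.00063402]), 'joint_torque': array([ 1.94736887e-03, -5.96459985e+01,  1.60811808e+00, -2.81196892e+01,
        1.21677914e-02,  9.21989704e-03, -6.13375249e-06]), 'eef_pos': array([0.20753915, 0.6416718 , 0.23032391]), 'tool_rot': array([-8.44525047e-05,  1.55766270e-01,  9.87793515e-01, -9.12551686e-04]), 'contact_force': array([ 0.01602072, -0.29099176, -0.0387636 ]), 'torque': array([-0.08019104, -0.010264  , -0.02520804]), 'grasp_force': 0.0, 'gripper_width': 0.9984122280458135}
scene {'intrinsics': array([[430.7249186 ,   0.        , 254.12655627],
       [  0.        , 430.7249186 , 190.68957833],
       [  0.        ,   0.        ,   1.        ]]), 'cam_to_world': array([[ 0.70822363,  0.29061792, -0.64339764, -0.30005133],
       [-0.70552886,  0.32421714, -0.63016845, -0.82824675],
       [ 0.0254623 ,  0.90023579,  0.43465757,  0.66219273],
       [ 0.        ,  0.        ,  0.        ,  1.        ]])}
top {'intrinsics': array([[406.35654244,   0.        , 252.85868723],
       [  0.        , 406.35654244, 201.19840732],
       [  0.        ,   0.        ,   1.        ]]), 'cam_to_world': array([[ 0.02533649,  0.99519544, -0.09457328,  0.42461468],
       [-0.99954305,  0.02677946,  0.01401958,  0.01844935],
       [ 0.01648485,  0.09417486,  0.99541918,  1.11535067],
       [ 0.        ,  0.        ,  0.        ,  1.        ]])}
```

View pics/scene0.png

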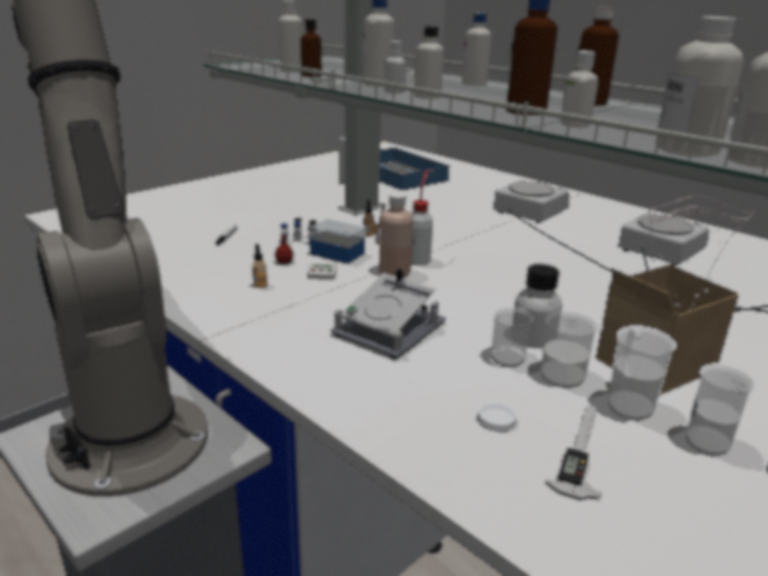

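View pics/top0.png

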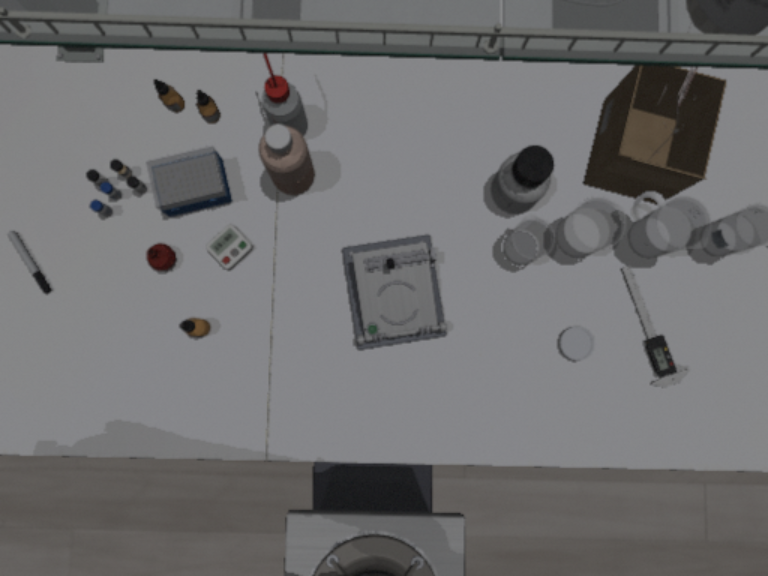

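```bash
python3 - <<'E'
from h import *
D=np.load("top0.npz"); im,d,W=D["im"],D["d"],D["W"]
cv2.imwrite("pics/crop1.png",cv2.resize(im[145:245,215:315,::-1],(600,600),interpolation=cv2.INTER_CUBIC))
# footprint of stand: everything above 6mm in window
u0,v0=slice(218,312),slice(145,245)
w=W[v0,u0]; m=(np.nan_to_num(w[...,2])>0.009)
pts=w[m]; print("worktop z",np.nanmedian(W[250:280,200:230,2]))
m=m.astype(np.uint8); n,l,s,c=cv2.connectedComponentsWithStats(m); k=1+np.argmax(s[1:,4])
pts=w[l==k]
low=pts[pts[:,2]<0.03]
r=cv2.minAreaRect((low[:,:2]*1000).astype(np.float32)); print("stand rect",r,len(low), np.median(low[:,2]))
hi=np.median(pts[:,2]); print("zmax",np.percentile(pts[:,2],[50,90,99,100]))
# table plane
g=w[...,:]; 
# thumb: dark
gray=im[v0,u0].max(-1); t=(gray<45)&(w[...,2]>.05); vv,uu=np.where(t); print("dark",len(vv),uu.mean()+218,vv.mean()+145,np.nanmean(w[t],0),np.nanmax(w[t][:,2]))
# dish
w=W[205:255,360:410]; m=w[...,2]>0.008; print("dish",m.sum(),np.median(w[m],0),np.percentile(w[m],[1,99],axis=0))
r=cv2.minEnclosingCircle((w[m][:,:2]*1000).astype(np.float32)); print(r)
E
```

```text
worktop z -0.0008617162639019682
stand rect ((549.4445190429688, -21.364166259765625), (190.23377990722656, 164.10836791992188), 10.515360832214355) 1052 0.014915440146393344
zmax [0.06032283 0.08487289 0.09858879 0.12371563]
dark 33 262.45454545454544 175.27272727272728 [ 0.58539694 -0.01829587  0.11338503] 0.1237156283846107
dish 422 [ 0.46338801 -0.35588407  0.0137584 ] [[ 0.43328952 -0.38540327  0.00881786]
 [ 0.49284987 -0.32662599  0.01885044]]
((462.9083251953125, -356.4362487792969), 31.941211700439453)
```

View pics/crop1.png

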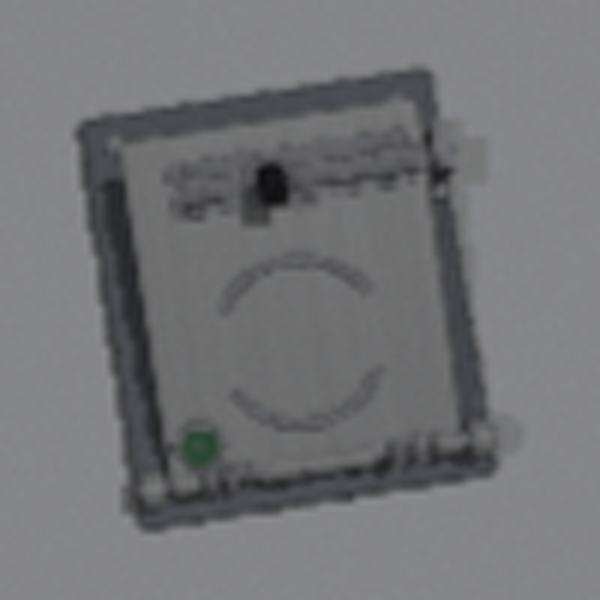

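The top view shows the stand centred at (549, −21) mm with a yaw of +10.5°. Its measured size, 190×164 mm, matches the given one. The thumb piece is at crop pixel (270,185). The dish is at (463, −356) mm, with a radius of about 31.9 mm. Next I move above the thumb piece.

```bash
python3 -m creep '[[0.2,25,-47.5,0,0,0,0.05],[0.2,25,-47.5,0,0,0,0.05],[0.2,25,-47.5,0,0,0,0.05],[0.2,25,-47.5,0,0,0,0.05],[0.2,25,-47.5,0,0,0,0.05]]' 40
python3 -m creep '[[0.2,25,-47.5,0,0,0,0.05],[0.2,25,-47.5,0,0,0,0.05],[0.2,25,-47.5,0,0,0,0.05],[0.2,25,-47.5,0,0,0,0.05],[0.2,25,-47.5,0,0,0,0.05]]'
python3 -m creep '[[0.2,25,-47.5,0,0,0,0],[0.2,25,-47.5,0,0,0,0],[0.2,25,-47.5,-5,0.0237,-0.128,0],[0.2,25,-47.5,-5,0.0237,-0.128,0],[0.2,0,0,0,0,0,0]]'
python3 - <<'E'
from h import *
o=get_obs(); print(o)
im,d,W=cloud("wrist"); np.savez("w1.npz",im=im,d=d,W=W); cv2.imwrite("pics/w1.png",im[:,:,::-1])
E
```

```text
t: 0.72
eef_pos: [0.3333, 0.4029, 0.2311]
tool_rot: [-0.0, 0.031, 1.0, -0.0]
contact_force: [0.2, 0.4, -0.9]
gripper_width: 0.603
grasp_force: 0.0
t: 1.35
eef_pos: [0.4581, 0.1656, 0.2312]
tool_rot: [-0.0, -0.094, 0.996, 0.0]
contact_force: [0.5, 0.3, -0.1]
gripper_width: 0.603
grasp_force: 0.0
t: 1.98
eef_pos: [0.5562, -0.0281, 0.2204]
tool_rot: [0.129, -0.088, 0.988, 0.011]
contact_force: [-0.5, 1.4, -0.5]
gripper_width: 0.6
grasp_force: 0.0
{'t': 1.975, 'q': array([-0.32244867,  0.17149731,  0.31589392,  2.05888971, -0.14936788,
        0.66808132,  1.83741221]), 'joint_vel': array([-0.05499462,  0.00770782, -0.07468721, -0.03578552,  0.00425768,
        0.06275673, -0.0592157 ]), 'joint_torque': array([  1.83172334, -35.79592824,   3.28158975, -25.79330206,
        -0.21442333,  -1.75852954,   0.68537246]), 'eef_pos': array([ 0.55620684, -0.02811837,  0.2204371 ]), 'tool_rot': array([ 0.12879557, -0.08847267,  0.9876597 ,  0.01061161]), 'contact_force': array([-0.46046944,  1.36576853, -0.45496873]), 'torque': array([ 0.03215299,  0.35172789, -0.02826782]), 'grasp_force': 0.0, 'gripper_width': 0.599745670564778}
```

View pics/w1.png

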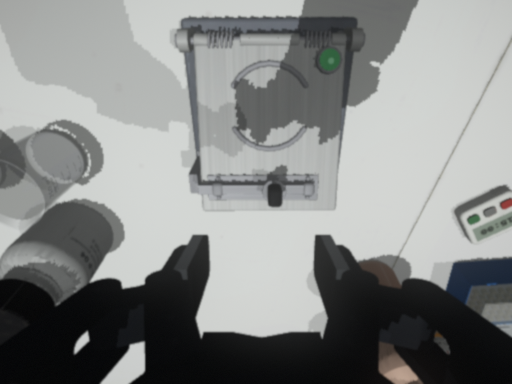

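```bash
python3 - <<'E'
from h import *
D=np.load("w1.npz"); im,W=D["im"],D["W"]
s=(slice(178,210),slice(262,288)); w=W[s]; t=(im[s].max(-1)<40)
p=w[t]*1000; print(t.sum(),np.nanmedian(p,0),np.nanmin(p,0),np.nanmax(p,0))
c,sn=np.cos(.1835),np.sin(.1835)
def st(p): d=p-np.array([549.4,-21.4,0]); return np.stack([c*d[...,0]+sn*d[...,1],-sn*d[...,0]+c*d[...,1],d[...,2]],-1)
q=st(p); top=q[q[:,2]>np.nanmax(q[:,2])-6]; print("stand frame top", len(top),np.nanmedian(top,0),np.nanmin(top,0),np.nanmax(top,0)); print(np.nanmin(q,0),np.nanmax(q,0))
# table plane
a=W[60:175,205:330].reshape(-1,3)*1000; a=st(a); a=a[(a[:,2]>40)&(a[:,2]<100)]
A=np.c_[a[:,:2],np.ones(len(a))]; k=np.linalg.lstsq(A,a[:,2],rcond=None)[0]
for _ in range(4):
    g=abs(A@k-a[:,2])<2; k=np.linalg.lstsq(A[g],a[g,2],rcond=None)[0]
print("plane",k,g.sum()," expect slope .266, z at x=-78: ",k[2]-78*k[0])
# table edges in y: table points
v=W[100:175,170:370].reshape(-1,3)*1000; v=st(v); ok=abs(np.c_[v[:,:2],np.ones(len(v))]@k-v[:,2])<3; print(np.percentile(v[ok],[0.5,99.5],axis=0))
E
```

```text
return np.nanmean(a, axis, out=out, keepdims=keepdims)
Traceback (most recent call last):
ValueError: zero-size array to reduction operation fmin which has no identity
```

```bash
python3 - <<'E'
from h import *
D=np.load("w1.npz"); im,W=D["im"],D["W"]
s=(slice(178,210),slice(262,288)); w=W[s]; g=im[s].max(-1); print(g.min(),np.isnan(w[...,2]).mean()); t=(g<g.min()+35)
p=w[t]*1000
c,sn=np.cos(.1835),np.sin(.1835)
def st(p): d=p-np.array([549.4,-21.4,0]); return np.stack([c*d[...,0]+sn*d[...,1],-sn*d[...,0]+c*d[...,1],d[...,2]],-1)
q=st(p); q=q[~np.isnan(q[:,2])]; print(t.sum(),len(q),np.percentile(q,[5,50,95],axis=0))
v=W[60:175,170:370].reshape(-1,3)*1000; a=st(v); a=a[(a[:,2]>40)&(a[:,2]<100)]
A=np.c_[a[:,:2],np.ones(len(a))]; k=np.linalg.lstsq(A,a[:,2],rcond=None)[0]
for _ in range(6):
    g=abs(A@k-a[:,2])<3; k=np.linalg.lstsq(A[g],a[g,2],rcond=None)[0]
print("plane",k,g.sum()," slope .266, z at x=-78: ",k[2]-78*k[0])
print(np.percentile(a[g],[0.5,99.5],axis=0))
E
```

```text
41 0.002403846153846154
339 338 [[ 28.59433339  -1.69960282  82.16517734]
 [ 33.10227106   3.76036773 119.58694916]
 [ 40.15012849   8.96163635 122.95061667]]
plane [ 2.65154778e-01 -5.01796231e-04  6.99923653e+01] 15859  slope .266, z at x=-78:  49.31029265445929
[[-62.52332354 -64.10181061  52.84074657]
 [ 33.31055565  63.75735322  79.19048679]]
```

```bash
python3 -m creep '[[0.2,8,5,-31,0,0,0],[0.2,8,5,-32,0,0,0],[0.2,0,0,0,0,0,0],[0.2,0,0,0,0,0,0]]'
python3 - <<'E'
from h import *
o=get_obs(); print(o["eef_pos"],o["tool_rot"])
im,d,W=cloud("wrist"); cv2.imwrite("pics/w2.png",im[:,:,::-1])
c,sn=np.cos(.1835),np.sin(.1835)
def st(p): d=p-np.array([549.4,-21.4,0]); return np.stack([c*d[...,0]+sn*d[...,1],-sn*d[...,0]+c*d[...,1],d[...,2]],-1)
q=st(W*1000); m=(q[...,2]>100)&(q[...,2]<130)&(abs(q[...,0]-35)<20)&(abs(q[...,1])<20); p=q[m]; print(m.sum(),np.percentile(p,[2,50,98],axis=0))
print("tcp st",st(o["eef_pos"]*1000))
E
```

```text
t: 2.52
eef_pos: [0.5741, -0.012, 0.1592]
tool_rot: [0.129, -0.093, 0.987, 0.012]
contact_force: [-0.5, 0.4, 0.0]
gripper_width: 0.603
grasp_force: 0.0
[ 0.57407017 -0.01198839  0.15916397] [ 0.12944565 -0.09323599  0.98712346  0.01175348]
587 [[ 28.13992809  -2.25155967 100.48193467]
 [ 32.6469602    3.89769485 120.29304912]
 [ 42.26070838   9.68386368 123.17084237]]
tcp st [ 25.97334088   4.75199011 159.16397391]
```

View pics/w2.png

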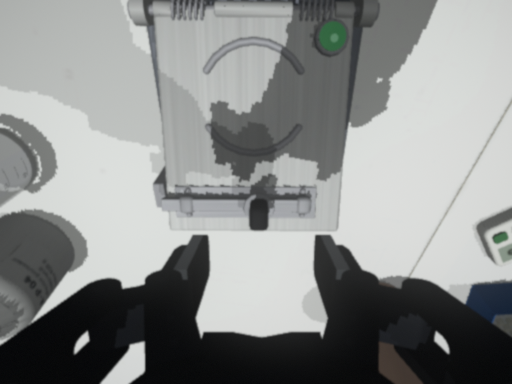

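The thumb piece, at (259,213), is centred between the fingertips. I'll descend along the table normal and close.

```bash
python3 -m creep '[[0.2,7,0.5,-29,0,0,0],[0.2,7,0.5,-28,0,0,0],[0.2,0,0,0,0,0,0],[0.2,0,0,0,0,0,0]]'
python3 -m creep '[[-0.4,0,0,0,0,0,0],[-0.7,0,0,0,0,0,0],[-1,0,0,0,0,0,0],[-1,0,0,0,0,0,0],[-1,0,0,0,0,0,0]]' 60
```

```text
t: 3.08
eef_pos: [0.5884, -0.0119, 0.1029]
tool_rot: [0.13, -0.093, 0.987, 0.012]
contact_force: [-0.4, -0.3, -0.8]
gripper_width: 0.601
grasp_force: 0.0
t: 3.7
eef_pos: [0.5883, -0.0116, 0.1018]
tool_rot: [0.13, -0.093, 0.987, 0.012]
contact_force: [0.2, 0.5, 3.1]
gripper_width: 0.124
grasp_force: 62.0
```

```bash
python3 -m creep '[[-1,2.75,0.5,-6.2,-0.0095,0.0511,0],[-1,2.35,0.45,-6.3,-0.0095,0.0511,0],[-1,0,0,0,0,0,0]]'
python3 -m creep '[[-1,2,0.35,-6.5,-0.0095,0.0511,0],[-1,1.75,0.3,-6.6,-0.0095,0.0511,0],[-1,0,0,0,0,0,0],[-1,0,0,0,0,0,0]]'
```

```text
t: 4.08
eef_pos: [0.5936, -0.0106, 0.0887]
tool_rot: [0.078, -0.093, 0.993, 0.007]
contact_force: [-0.2, 1.6, 6.4]
gripper_width: 0.124
grasp_force: 62.5
t: 4.58
eef_pos: [0.5971, -0.01, 0.0763]
tool_rot: [0.027, -0.093, 0.995, 0.002]
contact_force: [-1.0, 0.6, 6.9]
gripper_width: 0.122
grasp_force: 62.7
```

```bash
python3 -m creep '[[-1,0.5,0.1,-2,-0.0048,0.0256,0],[-1,0.5,0.1,-1.8,-0.0047,0.0255,0],[-1,0,0,0,0,0,0],[-1,0,0,0,0,0,0]]'
python3 -m creep '[[-1,0.2,0,-1,0,0,0],[-1,0,0,0,0,0,0]]'
python3 -m creep '[[-1,0.1,0,-0.7,0,0,0],[-1,0,0,0,0,0,0]]'
```

```text
t: 5.08
eef_pos: [0.598, -0.0099, 0.0724]
tool_rot: [0.001, -0.093, 0.996, 0.0]
contact_force: [0.0, 0.5, 6.1]
gripper_width: 0.121
grasp_force: 62.5
t: 5.32
eef_pos: [0.5981, -0.0099, 0.0717]
tool_rot: [0.001, -0.093, 0.996, 0.0]
contact_force: [-0.5, 0.3, 8.4]
gripper_width: 0.126
grasp_force: 62.9
t: 5.58
eef_pos: [0.5982, -0.0098, 0.0713]
tool_rot: [0.001, -0.093, 0.996, 0.0]
contact_force: [-2.4, 1.3, 11.1]
gripper_width: 0.125
grasp_force: 63.2
```

```bash
python3 -m creep '[[-1,0.1,0,-0.7,0,0,0],[-1,0,0,0,0,0,0]]'
python3 -m creep '[[-1,0,0,-0.7,0,0,0],[-1,0,0,0,0,0,0]]'
python3 -m creep '[[-1,0,0,-0.5,0,0,0],[-1,0,0,0,0,0,0],[-1,0,0,0,0,0,0]]'
```

```text
t: 5.82
eef_pos: [0.5983, -0.0098, 0.0709]
tool_rot: [0.001, -0.093, 0.996, 0.0]
contact_force: [-3.6, 1.2, 13.0]
gripper_width: 0.123
grasp_force: 63.6
t: 6.08
eef_pos: [0.5984, -0.0099, 0.0705]
tool_rot: [0.001, -0.093, 0.996, 0.0]
contact_force: [-3.7, 0.4, 15.9]
gripper_width: 0.12
grasp_force: 63.9
t: 6.45
eef_pos: [0.5985, -0.01, 0.0702]
tool_rot: [0.002, -0.093, 0.996, 0.0]
contact_force: [-3.5, -0.1, 17.7]
gripper_width: 0.124
grasp_force: 64.1
```

```bash
python3 -m creep '[[-1,0,0,-0.3,0,0,0],[-1,0.36,-1.97,0,0,0,0],[-1,0.36,-1.97,0,0,0,0],[-1,0,0,0,0,0,0]]'
python3 -m creep '[[-1,0.36,-1.97,0,0,0,0],[-1,0,0,0,0,0,0]]'
python3 -m creep '[[-1,0.27,-1.47,0,0,0,0],[-1,0,0,0,0,0,0]]'
python3 -m creep '[[-1,0.27,-1.47,0,0,0,0],[-1,0,0,0,0,0,0]]'
```

```text
t: 6.95
eef_pos: [0.5993, -0.0143, 0.07]
tool_rot: [0.002, -0.093, 0.996, 0.0]
contact_force: [-4.7, 0.9, 17.9]
gripper_width: 0.123
grasp_force: 64.2
t: 7.2
eef_pos: [0.5997, -0.0163, 0.07]
tool_rot: [0.002, -0.093, 0.996, 0.0]
contact_force: [-3.6, 0.0, 18.1]
gripper_width: 0.123
grasp_force: 64.2
t: 7.45
eef_pos: [0.5999, -0.0176, 0.07]
tool_rot: [0.002, -0.093, 0.996, 0.0]
contact_force: [-3.5, 0.5, 19.4]
gripper_width: 0.125
grasp_force: 64.2
t: 7.7
eef_pos: [0.6002, -0.0191, 0.07]
tool_rot: [0.002, -0.093, 0.996, 0.0]
contact_force: [-3.4, 0.6, 18.0]
gripper_width: 0.123
grasp_force: 64.2
```

```bash
python3 -m creep '[[-1,0.36,-1.97,0,0,0,0],[-1,0.36,-1.97,0,0,0,0],[-1,0,0,0,0,0,0]]'
python3 -m creep '[[-1,0.36,-1.97,0,0,0,0],[-1,0.36,-1.97,0,0,0,0],[-1,0,0,0,0,0,0]]'
python3 -m creep '[[-1,0.27,-1.47,0,0,0,0],[-1,0,0,0,0,0,0]]'
python3 -m creep '[[-1,0.18,-0.98,0,0,0,0],[-1,0,0,0,0,0,0]]'
```

```text
t: 8.07
eef_pos: [0.601, -0.0232, 0.0701]
tool_rot: [0.002, -0.093, 0.996, 0.0]
contact_force: [-3.4, -0.0, 18.5]
gripper_width: 0.122
grasp_force: 64.2
t: 8.45
eef_pos: [0.6017, -0.0271, 0.0701]
tool_rot: [0.002, -0.093, 0.996, 0.0]
contact_force: [-4.6, 0.8, 18.5]
gripper_width: 0.122
grasp_force: 64.2
t: 8.7
eef_pos: [0.6019, -0.0285, 0.07]
tool_rot: [0.002, -0.093, 0.996, 0.0]
contact_force: [-4.2, -0.1, 17.5]
gripper_width: 0.123
grasp_force: 64.2
t: 8.95
eef_pos: [0.602, -0.0291, 0.07]
tool_rot: [0.002, -0.093, 0.996, 0.0]
contact_force: [-3.4, 1.8, 17.7]
gripper_width: 0.122
grasp_force: 64.2
```

```bash
python3 -m creep '[[-1,0.18,-0.98,0,0,0,0],[-1,0,0,0,0,0,0]]'
python3 -m creep '[[-1,0.18,-0.98,0,0,0,0],[-1,0,0,0,0,0,0]]'
```

```text
t: 9.2
eef_pos: [0.6021, -0.0291, 0.07]
tool_rot: [0.001, -0.094, 0.996, 0.001]
contact_force: [-4.9, 2.5, 18.1]
gripper_width: 0.125
grasp_force: 64.2
t: 9.45
eef_pos: [0.6021, -0.0292, 0.0699]
tool_rot: [0.001, -0.094, 0.996, 0.001]
contact_force: [-5.1, 4.7, 18.1]
gripper_width: 0.122
grasp_force: 64.3
```

```bash
python3 -m creep '[[-1,0.18,-0.98,0,0,0,0],[-1,0,0,0,0,0,0]]'
python3 -m creep '[[-1,-0.3,1.6,1.2,0,0,0],[-1,0,0,1.2,0,0,0],[-1,0,0,0,0,0,0],[-1,0,0,0,0,0,0]]'
```

```text
t: 9.7
eef_pos: [0.6021, -0.0293, 0.0698]
tool_rot: [0.001, -0.094, 0.996, 0.002]
contact_force: [-6.2, 6.8, 19.7]
gripper_width: 0.121
grasp_force: 64.3
t: 10.2
eef_pos: [0.6018, -0.0293, 0.0711]
tool_rot: [0.001, -0.094, 0.996, 0.001]
contact_force: [-2.0, 2.8, 8.2]
gripper_width: 0.124
grasp_force: 62.9
```

```bash
python3 -m creep '[[-1,0,0,1,0,0,0],[-1,0,0,0,0,0,0],[-1,0,0,0,0,0,0]]'
python3 -m creep '[[-0.8,0,0,0,0,0,0],[-0.6,0,0,0,0,0,0],[-0.5,0,0,0,0,0,0],[-0.5,0,0,0,0,0,0]]'
```

```text
t: 10.58
eef_pos: [0.6018, -0.0294, 0.0714]
tool_rot: [0.0, -0.094, 0.996, 0.001]
contact_force: [0.8, 4.6, 3.2]
gripper_width: 0.123
grasp_force: 62.1
t: 11.08
eef_pos: [0.6013, -0.0314, 0.0711]
tool_rot: [-0.0, -0.093, 0.996, -0.0]
contact_force: [-0.3, 0.5, 1.0]
gripper_width: 0.249
grasp_force: 0.0
```

```bash
python3 -m creep '[[-0.4,0,0,25,0,0,0],[-0.2,0,0,50,0,0,0],[0.5,-15,-15,50,0,0,0],[0.7,0,0,0,0,0,0],[0.7,0,0,0,0,0,0]]'
python3 - <<'E'
from h import *
o=get_obs(); print(o["eef_pos"],o["tool_rot"],o["contact_force"])
im,d,W=cloud("wrist"); np.savez("w3.npz",im=im,W=W,d=d,pos=o["eef_pos"],rot=o["tool_rot"]); cv2.imwrite("pics/w3.png",im[:,:,::-1])
c,sn=np.cos(.1835),np.sin(.1835)
def st(p): d=p-np.array([549.4,-21.4,0]); return np.stack([c*d[...,0]+sn*d[...,1],-sn*d[...,0]+c*d[...,1],d[...,2]],-1)
q=st(W*1000)
m=(abs(q[...,0]+23)<40)&(abs(q[...,1])<50)&(abs(q[...,2]-50)<6); a=q[m]
A=np.c_[a[:,:2],np.ones(len(a))]; k=np.linalg.lstsq(A,a[:,2],rcond=None)[0]; print("table plane",k, m.sum(), "z at ring",k[2]-23*k[0])
t=(abs(q[...,0]-50)<20)&(q[...,2]>78)&(q[...,2]<100)&(abs(q[...,1])<40); print("thumb",t.sum(),np.percentile(q[t],[2,50,98],axis=0))
# ring points stand >1.2mm above plane
h=q[...,2]-(q[...,0]*k[0]+q[...,1]*k[1]+k[2]); r=np.hypot(q[...,0]+23,q[...,1]); rr=(h>1.2)&(h<5)&(r<42)&(r>30); b=q[rr]; print(rr.sum())
f=np.linalg.lstsq(np.c_[2*b[:,:2],np.ones(len(b))],(b[:,:2]**2).sum(1),rcond=None)[0]; print("ring",f[:2],np.sqrt(f[2]+f[0]**2+f[1]**2))
E
```

```text
t: 11.7
eef_pos: [0.5863, -0.0455, 0.196]
tool_rot: [0.0, -0.093, 0.996, 0.0]
contact_force: [0.1, -0.5, -0.4]
gripper_width: 0.849
grasp_force: 0.0
[ 0.58631655 -0.04545049  0.1960362 ] [ 3.94510650e-05 -9.33626986e-02  9.95632162e-01  5.05511381e-05] [ 0.09714254 -0.46944328 -0.3690058 ]
table plane [8.14608160e-03 2.35922112e-03 5.02004067e+01] 9815 z at ring 50.013046775823796
thumb 286 [[ 42.25675006 -22.21874986  80.56299418]
 [ 48.07885895 -16.42582717  90.73733285]
 [ 57.20301585 -10.44238814  92.64792761]]
896
ring [-22.32706626  -0.27653046] 36.20347394260267
```

View pics/w3.png

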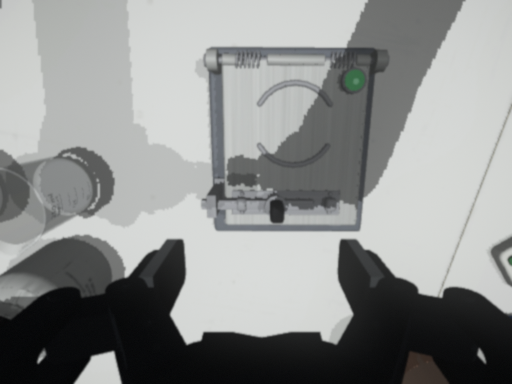

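The table is level: the plane slope is about 0.008 and z at the ring is about 50 mm. The thumb at (277,210) seems to have travelled about 20 mm of the 22, so I'll regrasp it and push to check it is fully home.

```bash
python3 -m creep '[[0.2,15.7,16.2,-24,0,0,0],[-0.2,0,0,-50,0,0,0],[-0.2,0,0,-50,0,0,0],[-0.2,0,0,0,0,0,0],[-0.6,0,0,0,0,0,0]]'
python3 -m creep '[[-1,0,0,0,0,0,0],[-1,0,0,0,0,0,0],[-1,0,0,0,0,0,0],[-1,0,0,0,0,0,0]]'
python3 -m creep '[[-1,0,0,-1.2,0,0,0],[-1,0,0,-1,0,0,0],[-1,0,0,0,0,0,0],[-1,0,0,0,0,0,0]]'
python3 -m creep '[[-1,0.36,-1.97,0,0,0,0],[-1,0,0,0,0,0,0],[-1,0,0,0,0,0,0]]'
```

```text
t: 12.38
eef_pos: [0.603, -0.0294, 0.0731]
tool_rot: [0.0, -0.093, 0.996, -0.0]
contact_force: [0.1, -0.3, -0.2]
gripper_width: 0.208
grasp_force: 0.0
t: 12.88
eef_pos: [0.6036, -0.0291, 0.0737]
tool_rot: [0.002, -0.094, 0.996, 0.0]
contact_force: [0.1, -0.0, 7.5]
gripper_width: 0.124
grasp_force: 60.9
t: 13.38
eef_pos: [0.6038, -0.0289, 0.0727]
tool_rot: [0.002, -0.094, 0.996, 0.0]
contact_force: [-3.7, 1.0, 16.1]
gripper_width: 0.123
grasp_force: 62.4
t: 13.75
eef_pos: [0.6039, -0.029, 0.0726]
tool_rot: [0.001, -0.094, 0.996, 0.001]
contact_force: [-3.7, 5.0, 18.3]
gripper_width: 0.119
grasp_force: 62.5
```

```bash
python3 -m creep '[[-1,0.27,-1.47,0,0,0,0],[-1,0,0,0,0,0,0]]'
python3 -m creep '[[-1,0.27,-1.47,0,0,0,0],[-1,0,0,0,0,0,0]]'
```

```text
t: 14.0
eef_pos: [0.6039, -0.0291, 0.0725]
tool_rot: [0.001, -0.095, 0.996, 0.002]
contact_force: [-5.6, 8.4, 19.0]
gripper_width: 0.118
grasp_force: 62.5
t: 14.25
eef_pos: [0.6039, -0.0292, 0.0724]
tool_rot: [0.001, -0.095, 0.995, 0.003]
contact_force: [-6.0, 10.6, 19.7]
gripper_width: 0.121
grasp_force: 62.6
```

The bolt doesn't move at 10.6 N, so it is at its end stop. Releasing gently.

```bash
python3 -m creep '[[-1,-0.45,2.4,0.8,0,0,0],[-1,-0.45,2.4,1,0,0,0],[-1,0,0,1.5,0,0,0],[-1,0,0,0,0,0,0],[-1,0,0,0,0,0,0]]'
python3 -m creep '[[-0.8,0,0,0,0,0,0],[-0.6,0,0,0,0,0,0],[-0.4,0,0,0,0,0,0],[-0.4,0,0,0,0,0,0]]'
python3 -m creep '[[-0.4,0,0,25,0,0,0],[-0.2,0,0,50,0,0,0],[0.5,-20,-45,30,0,0,0],[1,-20,-55,0,0,0,0],[1,-20,-55,0,0,0,0]]'
python3 -m creep '[[1,-20,-55,0,0,0,0],[1,-20,-55,0,0,0,0],[1,-20,-45,0,0,0,0],[1,0,0,0,0,0,0],[1,0,0,0,0,0,0]]'
python3 - <<'E'
from h import *
o=get_obs(); print(o["eef_pos"],o["tool_rot"],o["contact_force"],o["t"])
im,d,W=cloud("wrist"); np.savez("w4.npz",im=im,W=W); cv2.imwrite("pics/w4.png",im[:,:,::-1])
q=W*1000; m=(abs(q[...,0]-463)<60)&(abs(q[...,1]+356)<60)&(q[...,2]>8)&(q[...,2]<22); print(m.sum(),cv2.minEnclosingCircle(q[m][:,:2].astype(np.float32)),np.median(q[m],0),np.percentile(q[m],[1,99],axis=0))
E
```

```text
t: 14.88
eef_pos: [0.6035, -0.0291, 0.0739]
tool_rot: [0.001, -0.094, 0.996, -0.0]
contact_force: [4.0, 0.6, 1.8]
gripper_width: 0.122
grasp_force: 60.3
t: 15.38
eef_pos: [0.6013, -0.0297, 0.0729]
tool_rot: [-0.001, -0.093, 0.996, -0.0]
contact_force: [0.5, -0.5, -0.5]
gripper_width: 0.299
grasp_force: 0.0
t: 16.0
eef_pos: [0.5416, -0.1857, 0.179]
tool_rot: [0.0, -0.094, 0.996, -0.0]
contact_force: [-0.3, -0.8, -1.2]
gripper_width: 0.994
grasp_force: 0.0
t: 16.62
eef_pos: [0.4824, -0.3386, 0.1781]
tool_rot: [0.0, -0.094, 0.996, 0.001]
contact_force: [0.1, 1.0, -0.1]
gripper_width: 1.0
grasp_force: 0.0
[ 0.48239692 -0.33856903  0.17813988] [ 1.17828954e-05 -9.35034291e-02  9.95618830e-01  5.03598154e-04] [ 0.07425926  0.9920322  -0.10726244] 16.625
3187 ((464.7344970703125, -356.82598876953125), 31.644493103027344) [ 463.71921621 -356.98596001   15.15562209] [[ 434.81339081 -386.31065155   13.3645681 ]
 [ 494.12053914 -327.2823609    16.74872114]]
```

View pics/w4.png

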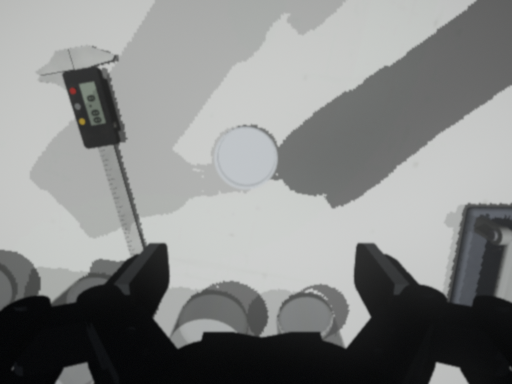

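The dish at (246,157) is clear of its neighbours, and its centre is (464.4, −356.9). I'll descend and grip it lightly.

```bash
python3 -m creep '[[1,-9,-9,-40,0,0,0],[1,-9,-9,-50,0,0,0],[1,0,0,-50,0,0,0],[1,0,0,-30,0,0,0],[1,0,0,-10,0,0,0]]' 25
python3 -m creep '[[0.7,0,0,0,0,0,0],[0.4,0,0,0,0,0,0],[0.2,0,0,0,0,0,0],[0.2,0,0,0,0,0,0],[0.2,0,0,0,0,0,0]]' 25
```

```text
t: 17.3
eef_pos: [0.4644, -0.3548, -0.0034]
tool_rot: [-0.001, -0.095, 0.995, 0.001]
contact_force: [0.1, -0.3, -0.2]
gripper_width: 0.999
grasp_force: 0.0
t: 17.92
eef_pos: [0.4656, -0.3577, 0.0002]
tool_rot: [0.001, -0.094, 0.996, -0.001]
contact_force: [-1.0, 2.7, 7.5]
gripper_width: 0.681
grasp_force: 27.0
```

```bash
python3 -m creep '[[1,0,0,4,0,0,0],[1,0,0,4,0,0,0],[1,0,0,0,0,0,0],[1,0,0,0,0,0,0]]'
python3 -m creep '[[0.7,0,0,0,0,0,0],[0.4,0,0,0,0,0,0],[0.2,0,0,0,0,0,0],[0.2,0,0,0,0,0,0],[0.2,0,0,0,0,0,0]]' 25
```

```text
t: 18.42
eef_pos: [0.4644, -0.3573, 0.0065]
tool_rot: [0.0, -0.093, 0.996, -0.0]
contact_force: [-0.2, 0.2, 0.0]
gripper_width: 0.999
grasp_force: 0.0
t: 19.05
eef_pos: [0.4643, -0.3572, 0.0068]
tool_rot: [0.0, -0.093, 0.996, 0.0]
contact_force: [-1.9, 1.6, 6.6]
gripper_width: 0.668
grasp_force: 25.8
```

```bash
python3 -m creep '[[0.2,0,0,5,0,0,0],[0.2,0,0,25,0,0,0],[0.2,0,0,50,0,0,0],[0.2,0,0,50,0,0,0],[0.2,0,0,0,0,0,0]]'
python3 - <<'E'
from h import *
o=get_obs(); print(o["eef_pos"],o["tool_rot"],o["contact_force"],o["gripper_width"],o["grasp_force"])
im,d,W=cloud("wrist"); np.savez("w5.npz",im=im,W=W); cv2.imwrite("pics/w5.png",im[:,:,::-1])
E
```

```text
t: 19.68
eef_pos: [0.4666, -0.3593, 0.1407]
tool_rot: [0.004, -0.093, 0.996, -0.002]
contact_force: [0.8, -0.2, -0.2]
gripper_width: 0.662
grasp_force: 26.9
[ 0.46663214 -0.35934763  0.14066532] [ 0.00353799 -0.09326518  0.99563201 -0.00244909] [ 0.76944161 -0.2278354  -0.23643187] 0.6617214240701436 26.910904938122258
```

View pics/w5.png

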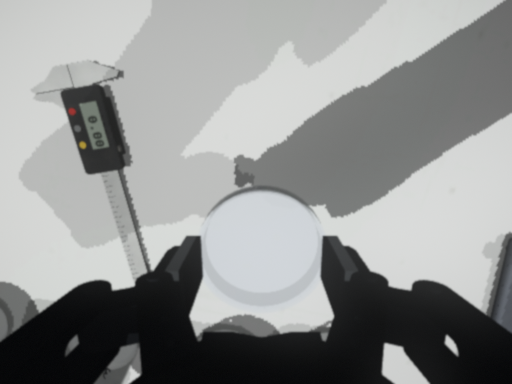

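```bash
python3 - <<'E'
from h import *
from scipy.spatial.transform import Rotation as R
o=get_obs(); print(o["eef_pos"],o["t"])
im,d,W=cloud("wrist"); q=W*1000
m=np.zeros(d.shape,bool); m[180:310,195:328]=1
m&=(q[...,2]>120)&(q[...,2]<175)&(im.min(-1)>110)
p=q[m]; print(m.sum(),np.percentile(p[:,2],[1,10,50,90,99]))
A=np.c_[p[:,:2]-p[:,:2].mean(0),np.ones(len(p))]; g=np.ones(len(p),bool)
for _ in range(6):
    k=np.linalg.lstsq(A[g],p[g,2],rcond=None)[0]; g=abs(A@k-p[:,2])<1.5
print("lid plane",k,g.sum()); t=p[g]
(c,r)=cv2.minEnclosingCircle(t[:,:2].astype(np.float32)); print("lid centre",c,r,np.percentile(t[:,:2],[0.5,99.5],axis=0))
Q=o["tool_rot"]; Rt=R.from_quat([Q[1],Q[2],Q[3],Q[0]]).as_matrix()
print("in tool",Rt.T@(np.r_[c,k[2]]-o["eef_pos"]*1000)); print("tool z",Rt[:,2])
E
```

```text
[ 0.46547514 -0.35806076  0.13835791] 19.725
12458 [143.72293079 145.77061653 146.55363019 147.31605949 147.9803646 ]
lid plane [ 4.18323981e-04 -4.12523125e-03  1.46570017e+02] 12106
lid centre (465.3295593261719, -356.9783630371094) 31.92918586730957 [[ 434.61257806 -386.12825096]
 [ 494.40506702 -328.75676625]]
in tool [-0.08876543  1.06868415 -8.21471015]
tool z [ 0.00412141 -0.00193149 -0.99998964]
```

```bash
python3 -m creep '[[0.2,5,30,0,0,0,0],[0.2,10,50,0,0,0,0],[0.2,12,60,0,0,0,0],[0.2,12,60,0,0,0,0],[0.2,12,60,0,0,0,0]]'
python3 -m creep '[[0.2,8,50,0,0,0,0],[0.2,3,21,0,0,0,0],[0.2,0,0,-25,0,0,0],[0.2,0,0,0,0,0,0],[0.2,0,0,0,0,0,0]]'
python3 - <<'E'
from h import *
o=get_obs(); print(o["eef_pos"],o["tool_rot"])
im,d,W=cloud("wrist"); np.savez("w6.npz",im=im,W=W); cv2.imwrite("pics/w6.png",im[:,:,::-1])
E
```

```text
t: 20.4
eef_pos: [0.5145, -0.0953, 0.135]
tool_rot: [-0.001, -0.093, 0.996, 0.0]
contact_force: [0.7, 0.1, -0.7]
gripper_width: 0.669
grasp_force: 26.9
t: 21.02
eef_pos: [0.526, -0.027, 0.1112]
tool_rot: [-0.0, -0.093, 0.996, -0.0]
contact_force: [0.5, 1.1, 0.4]
gripper_width: 0.667
grasp_force: 26.9
[ 0.52595338 -0.02698157  0.1111905 ] [-4.67104303e-04 -9.29659311e-02  9.95669153e-01 -2.36604814e-04]
```

View pics/w6.png

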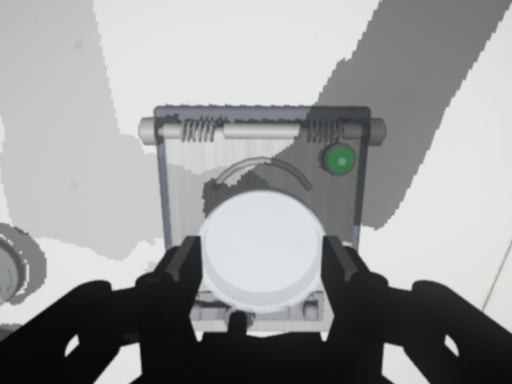

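```bash
python3 - <<'E'
from h import *
from scipy.optimize import least_squares
W=np.load("w6.npz")["W"]; c,sn=np.cos(.1835),np.sin(.1835)
def st(p): d=p-np.array([549.4,-21.4,0]); return np.stack([c*d[...,0]+sn*d[...,1],-sn*d[...,0]+c*d[...,1],d[...,2]],-1)
q=st(W*1000); r=np.hypot(q[...,0]+23,q[...,1])
m=(abs(q[...,2]-50)<7)&(r<60)&(q[...,0]<-35)&(abs(q[...,1])<40); a=q[m]; A=np.c_[a[:,:2],np.ones(len(a))]; g=np.ones(len(a),bool)
for _ in range(5):
    k=np.linalg.lstsq(A[g],a[g,2],rcond=None)[0]; g=abs(A@k-a[:,2])<1
h=a[:,2]-A@k; b=a[(h>1.4)&(h<4.5)&(np.hypot(a[:,0]+23,a[:,1])<44)]; print(k,len(b))
s=least_squares(lambda x:np.hypot(b[:,0]-x[0],b[:,1]-x[1])-36.5,[-23,0],loss="soft_l1"); print(s.x,np.std(s.fun))
print("TCP st",st(get_obs()["eef_pos"]*1000))
E
```

```text
[-9.81187840e-04 -9.14942370e-04  4.94010541e+01] 810
[-22.27181872  -0.19247942] 2.1089343292080596
TCP st [-23.65672716  -1.30543176 111.6403732 ]
```

```bash
python3 -m creep '[[0.2,1.3,0.2,-20,0,0,0],[0.2,0,0,-25,0,0,0],[0.2,0,0,0,0,0,0],[0.2,0,0,0,0,0,0]]'
python3 -m creep '[[0.2,0,0,-4,0,0,0],[0.2,0,0,-2.5,0,0,0],[0.2,0,0,0,0,0,0],[0.2,0,0,0,0,0,0]]'
```

```text
t: 21.58
eef_pos: [0.5283, -0.0265, 0.0675]
tool_rot: [0.001, -0.093, 0.996, -0.0]
contact_force: [0.5, 0.0, -0.2]
gripper_width: 0.665
grasp_force: 27.0
t: 22.08
eef_pos: [0.5278, -0.0262, 0.0601]
tool_rot: [0.0, -0.093, 0.996, -0.0]
contact_force: [-0.3, -0.1, 0.3]
gripper_width: 0.667
grasp_force: 27.0
```

```bash
python3 -m creep '[[0.2,0,-0.4,-1.5,0,0,0],[0.2,0,0,-1.5,0,0,0],[0.2,0,0,0,0,0,0],[0.2,0,0,0,0,0,0]]'
python3 -m creep '[[0.2,0,0,-0.8,0,0,0],[0.2,0,0,0,0,0,0],[0.2,0,0,0,0,0,0]]'
```

```text
t: 22.58
eef_pos: [0.5277, -0.0266, 0.057]
tool_rot: [0.0, -0.093, 0.996, -0.0]
contact_force: [-0.2, 0.3, -0.8]
gripper_width: 0.662
grasp_force: 26.9
t: 22.95
eef_pos: [0.5278, -0.0266, 0.0563]
tool_rot: [0.0, -0.093, 0.996, -0.0]
contact_force: [-0.8, -0.5, 3.3]
gripper_width: 0.667
grasp_force: 27.3
```

```bash
python3 -m creep '[[0.45,0,0,0,0,0,0],[0.6,0,0,0,0,0,0],[0.8,0,0,0,0,0,0],[0.8,0,0,0,0,0,0]]'
python3 -m creep '[[0.8,0,0,20,0,0,0],[0.8,0,0,50,0,0,0],[0.8,0,0,50,0,0,0],[0.8,0,0,0,0,0,0],[0.8,0,0,0,0,0,0]]'
python3 - <<'E'
from h import *
o=get_obs(); print(o["eef_pos"],o["contact_force"])
im,d,W=cloud("wrist"); cv2.imwrite("pics/w7.png",im[:,:,::-1])
c,sn=np.cos(.1835),np.sin(.1835)
def st(p): d=p-np.array([549.4,-21.4,0]); return np.stack([c*d[...,0]+sn*d[...,1],-sn*d[...,0]+c*d[...,1],d[...,2]],-1)
q=st(W*1000); m=(abs(q[...,2]-64.5)<4)&(np.hypot(q[...,0]+22.3,q[...,1]+.2)<40)
p=q[m]; print(m.sum(),cv2.minEnclosingCircle(p[:,:2].astype(np.float32)),np.percentile(p,[1,50,99],axis=0))
A=np.c_[p[:,:2],np.ones(len(p))]; print(np.linalg.lstsq(A,p[:,2],rcond=None)[0])
t=(abs(q[...,0]-50)<20)&(q[...,2]>78)&(q[...,2]<100)&(abs(q[...,1])<40); print("thumb",t.sum(),np.percentile(q[t],[2,50,98],axis=0))
E
```

```text
t: 23.45
eef_pos: [0.5277, -0.0266, 0.0562]
tool_rot: [0.0, -0.093, 0.996, -0.0]
contact_force: [-0.0, -0.8, 0.1]
gripper_width: 0.9
grasp_force: 0.0
t: 24.08
eef_pos: [0.5273, -0.0264, 0.1759]
tool_rot: [0.0, -0.094, 0.996, 0.0]
contact_force: [-0.6, -0.0, 0.0]
gripper_width: 0.901
grasp_force: 0.0
[ 0.52732297 -0.02640816  0.17587238] [-0.58612765 -0.00413795  0.04301004]
4249 ((-22.0926570892334, -0.24926762282848358), 31.724342346191406) [[-51.81562603 -29.8106998   63.04222573]
 [-23.18431139  -0.39620723  64.6976351 ]
 [  6.98517859  29.242346    66.33484668]]
[1.23392729e-02 7.23401403e-04 6.49802428e+01]
thumb 333 [[ 41.95737901 -21.76442679  79.01451678]
 [ 46.44742344 -15.87544508  90.47249493]
 [ 56.71052352 -10.30252891  92.3452795 ]]
```

View pics/w7.png

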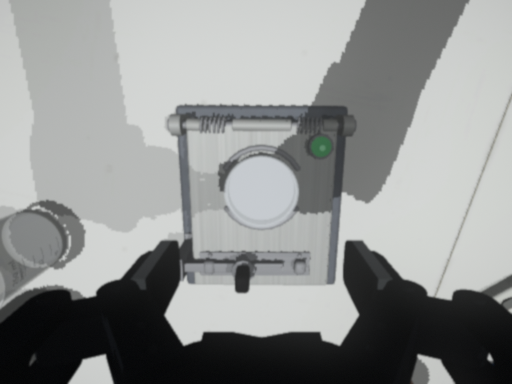

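The dish, at (261,190), sits centred and flat in the ring: its centre is within 0.3 mm of the ring's and its top is at 64.7 mm. The table is level, the bolt is through the keeper and the gripper is clear of everything.

```bash
python3 -c "
from station import *
print(hand_in())"
```

```text
the job is handed in; nothing more can be done
None
```

The job is handed in: the table is bolted level, the dish lies flat in the ring, and the gripper is clear; the one doubt is that I measured about 20 mm of bolt travel, not 22 mm, though it was hard against a stop at 10.6 N.

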